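Set the vial turntable back one notch

TASK

The vial turntable was indexed one station too far. With a fingertip, tip the pawl's lever outward so that the pawl lifts out of the teeth and stays up, push the wheel backward (counter-clockwise seen from above) by exactly one notch, an eighth of a turn, and then tip the lever back so that the pawl drops fully into the notch and locks the wheel again. Push gently, pinch and lift nothing, and leave the bottle, the jar and the vial where they stand.

Things in the scene. Friction and masses are not known exactly. Their poses are not given: they have to be found in the camera images.
- turntable: the fixed indexing turntable; its frame is used below, mm. Origin: on the vertical wheel axis at worktop height, z up; the pawl stands on the +y side. Grey base plate x -95 to 95, y -100 to +175, top at z 14. Nothing of the base stands above z 70.
- wheel_top (a point): on the wheel axis, at the height of the wheel's flat top (z 40). White wheel, 184 mm diameter, steel hub of radius 17 up to z 51, eight flat black vial stations on a 50 mm circle. On the rim (radius 74 to 92) eight saw teeth 10 mm high, 45 degrees apart; their steep faces look counter-clockwise, ramps fall away clockwise to a 24 mm flat gap.
- wheel (a joint): angle of the wheel, rad, positive backward (counter-clockwise from above); starts near 0, nose in a gap. One notch is 0.785. The pawl leaves a play of about 0.09 either way about the middle of each gap (0, 0.785); with the pawl down a steep tooth face stops any backward turn. It turns stiffly (0.1 N m, about 2 N at the pegs) and stays where it is left.
- pawl (a joint): angle of the pawl, rad: 0 = down, nose fully in the gap; 0.85 = lifted, against its back stop. Weighted, it tips over centre at about 0.45: let go below that it falls back to 0, above that it falls over to 0.85 and stays. It takes under 1 N at the thumb bar. A nose left on a tooth crest reads about 0.18.
- pawl_pivot (a point): pivot of the steel pawl, parallel to the turntable's x axis, at x 0, y +135, z 60, in a yoke of two cheeks 27 mm wide over all. The arm (10 mm thick) runs 55 mm from here toward the wheel axis; the nose under its end, at y +85, is 8 mm wide and sits 1 mm over the wheel's top when down. Lifted, the arm's end rises to z 105 at y 95 to 105, the nose hangs at y 80 to 95, above z 80.
- pawl_bar (a point): centre of the dark steel thumb bar on top of the pawl's lever: a cylinder of radius 10 mm, 36 mm long, parallel to the turntable's x axis, 55 mm from the pivot on a rod of radius 4. It is at y +116, z 112 when the pawl is down and swings outward (toward +y) to y +161, z 109 when lifted.
- peg_0 (a point): top centre of a plain upright metal finger peg on the wheel: radius 7 mm, from z 40 to z 76, 50 mm from the wheel axis; with the wheel at 0 it stands at 67.5 degrees from the turntable's +x toward +y. All four pegs are alike and turn with the wheel.
- peg_1 (a point): as peg_0, at 157.5 degrees
- peg_2 (a point): as peg_0, at 247.5 degrees (the side away from the pawl)
- peg_3 (a point): as peg_0, at 337.5 degrees
- bottle_green: bystander: bottle with a green cap, 46 mm diameter, 92 mm high, beyond the turntable; origin under its centre
- jar: bystander: wide jar with a blue cap, 53 mm diameter, 86 mm high, to the right of the turntable; origin under its centre
- vial: bystander: small vial with a red cap, 24 mm diameter, 60 mm high, beyond the turntable; origin under its centre

How it is judged:
By the outcome, as a careful person would: the job done as asked, in the order asked, and still so for the second after the job is handed in, with the robot touching nothing.
It also fails if it takes over 53 s, if anything falls off the work surface, if the arm or the gripper's body presses on something with over 40 N, if the wrist force passes 120 N, or if a joint passes its speed limit or range.

ROBOT

A 6-joint arm with a two-finger parallel gripper is mounted at the origin on a cart in front of the work surface, level with it; the furniture and walls round the work are solid. World frame = base frame: x ahead of the robot, y to its left, z up, the work surface at z = 0. Lengths are in mm, angles in rad, forces in N, time in s.
With the tool pointing down it reaches from about 350 to 725 mm from the base axis. Payload 6 kg.
Tool frame: the origin (TCP) lies at the centre of the arm's flange, where the gripper is bolted on; the fingertips stand 173 mm ahead of it and the grasp point (between the pads) lies 155 mm ahead of it (arm.tcp_to_tips is the distance from the TCP to the fingertips, in mm); z points along the fingers, y is the direction in which the jaws open and shut (so a half turn about z gives the same grasp; the last joint's range is limited). The gripper opens to 85 mm and grips with 20 to 120 N. Pads are 22 mm wide; open, the fingers measure 114 mm over their backs; the gripper's body (76 mm by 85 mm) begins 54 mm behind the grasp point. The pads swing forward as they close: fully open they stand 13 mm farther back than shut.
Start: joints at [-0.92, 0.04, 0.085, 0, -1.615, -0.334], TCP at [186.936, -570.131, 404.661] pointing down, gripper open.
Joint ranges: [-2.56, 2.56], [-1.29, 2.01], [-1.08, 1.49], [-3.29, 1.98], [-2.81, -0.18], [-2.99, 2.99]. Speed limits (rad/s): [2.57, 2.57, 3.01, 3.14, 3.14, 3.14].

INTERFACE

Orientations are given as a 3x3 rotation matrix whose columns are the frame's x, y, z axes.
In Python, from rig import telemetry, get_image, calibration, job, models, arm gives the robot as it stands. The module is installed in compiled form; this text tells all that it offers.
- The arm moves only by the shell command python3 -m handwheel 'ROWS'. ROWS is text: rows parted by semicolons, each of 7 numbers parted by spaces: the turn, a rotation vector about the tool's x, y, z in degrees, then the shift along the tool's x, y, z in cm, then the closure in counts, from 0 (fully open) to 255 (shut). In form: ax ay az dx dy dz grip; .... A call has 1 to 12 rows; each row shifts and turns the commanded pose from where the row before left it, along the tool's axes as they then stand; what a row does not reach is not made up. A row lasts 1/10 s, in which the tool goes at most 50 mm and 8.59 degrees, less where a joint would pass 70% of its speed; a pose out of reach is approached as far as the arm can. A call with a gripper value outside its range is refused whole. The fingers move at their own pace and stop on an object; the grip force is fixed at half the most. Time passes only in rows, so rows that do not move let the fingers close. It gives the time, the measured TCP pose, the force and the opening at its end, in the units of the state.
- telemetry.state(): the state, without advancing time (a new reading comes with each control period).
- get_image(name): name is "scene" or "top" or "wrist"; returns (picture, depth): 400x640x3 uint8, red, green, blue; 400x640 float32, mm along the optical axis (not along the pixel's ray), 0 where there is no reading.
- calibration(name): a dict with "fx", "fy", "cx", "cy" (pixels), "rvec" (rotation vector, rad) and "tvec" (3), from world to camera coordinates, as OpenCV has them. Camera axes: x right, y down, z forward; pixel columns grow to the right and rows downward; lengths in mm; the calibration is good to about 2 mm. A picture is of the moment at which its call begins: read the wrist's pose just before it. calibration takes no time and is no camera call; for the wrist camera it gives the pose at the moment of the call.
- job.close_job(): hands the job in, once; it reports no verdict.
Trained networks look in the newest picture that a camera, given by its name, has taken for a name from the list of things; names that differ only in an ending like _2 or _b are one class to them, and where a whole thing is asked for, a point or a joint stands for the part that bears it (a point fixed in the world has none). Each returns a list of dicts, best first, with "p" (0 to 1); they miss things now and then, are a little off and sometimes report something else, mostly with a low value. They report only what shows in the picture. A call takes as long as a camera call.
- models.recognise(camera, query): "xyz" ([x, y, z] in mm, in the coordinates of the camera as it stood for that picture, good to about 4 mm: the middle of the surface that is visible of it).
- models.cut_out(camera, query): "mask" (400x640 bool, what is visible of it).
The state is a dict: "time": time; "joint_pos": joint angles; "qd": joint speeds; "tau": joint torques, N m; "position": TCP position; "tcp_rot": TCP orientation; "ft_force": force on the tool from outside, world axes, zero at the start; "wrist_torque": the same for the moment, N m; "finger_gap": finger opening in mm.
Only numpy, scipy, OpenCV 4.12 (cv2) and the standard library are available. Lean on these libraries where they do the work, as an engineer would, in place of code of your own. Each camera call takes 0.05 s, during which the arm holds its last target.

## Working session

There is one attempt and no reset: what is moved stays moved. The work goes in short steps, Python scripts to look and compute and a shell command to move; the robot and the scene stay as the last step left them, time stands still between calls to the robot, and variables do not carry over. Pictures are saved under pics/ and viewed, and the job is handed in when it is done.

```bash
mkdir -p pics; python3 - <<'E'
from rig import telemetry, get_image, calibration, models, arm
import cv2
s=telemetry.state(); print(s); print(arm.tcp_to_tips)
for c in("scene","top"):
    p,d=get_image(c); cv2.imwrite(f"pics/{c}0.png",p[:,:,::-1]); print(c,calibration(c))
E
```

```text
{'time': 0.0, 'joint_pos': array([-9.20353930e-01,  4.08287382e-02,  8.37837599e-02, -4.33330748e-04,
       -1.61549274e+00, -3.33728616e-01]), 'qd': array([-0.00173514,  0.00021369,  0.0005413 , -0.00043686,  0.00065736,
       -0.00038401]), 'tau': array([-2.63149523e-04, -3.68202710e+01,  3.47408581e+01,  6.93216830e+00,
       -5.40220251e-03, -2.61370207e-05]), 'position': array([ 186.97136203, -570.10363268,  403.66005653]), 'tcp_rot': array([[-9.50258055e-01, -3.11462878e-01, -7.09974910e-04],
       [-3.11463645e-01,  9.50256640e-01,  1.64796672e-03],
       [ 1.61377917e-04,  1.78712502e-03, -9.99998390e-01]]), 'ft_force': array([-0.61997365,  0.52663072,  0.55848983]), 'wrist_torque': array([-0.01403542,  0.02873303,  0.04407352]), 'finger_gap': 85.53667575938401}
173.4
scene {'fx': 369.6700485369127, 'fy': 369.6700485369127, 'cx': 316.8546770715149, 'cy': 194.34988111374943, 'rvec': array([ 0.98483508, -2.17679444,  1.29198034]), 'tvec': array([371.40828003, 288.25679993, 511.05031319])}
top {'fx': 460.8309784066953, 'fy': 460.8309784066953, 'cx': 326.94948168175864, 'cy': 201.03052037102736, 'rvec': array([ 2.10481805, -2.15064907,  0.21906456]), 'tvec': array([  2.25928205, 602.40884373, 869.15340276])}
```

View pics/scene0.png

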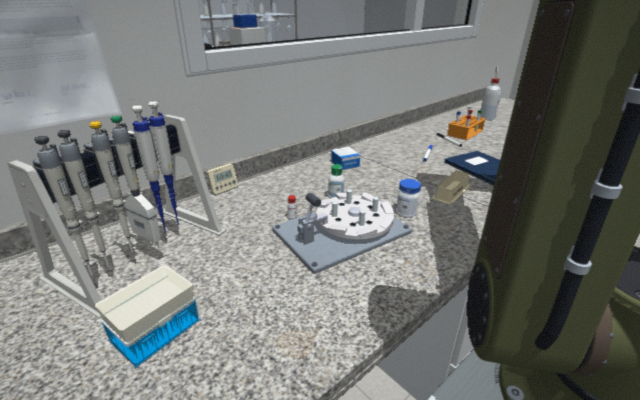

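View pics/top0.png

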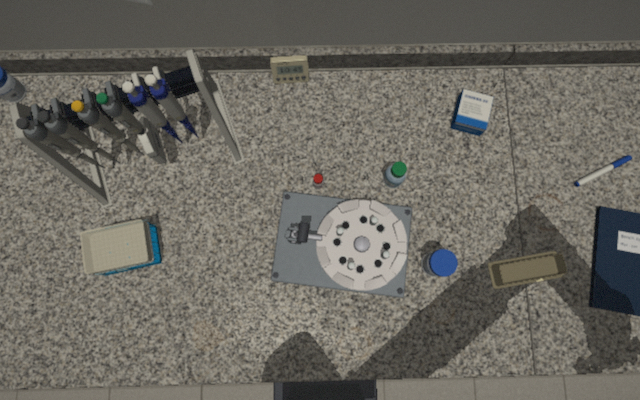

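```bash
cat > h.py <<'E'
import numpy as np, cv2
from rig import telemetry, get_image, calibration, models, arm
def w(c,x,cal=None):
    k=cal or calibration(c); R=cv2.Rodrigues(k['rvec'])[0]
    return R.T@(np.array(x)-k['tvec'])
def proj(c,P,cal=None):
    k=cal or calibration(c); P=np.atleast_2d(P).astype(float)
    K=np.array([[k['fx'],0,k['cx']],[0,k['fy'],k['cy']],[0,0,1]])
    return cv2.projectPoints(P,k['rvec'],k['tvec'],K,None)[0][:,0]
E
python3 - <<'E'
from h import *
np.set_printoptions(precision=1,suppress=True)
for c in("top","scene"):
  for q in("wheel_top","pawl_pivot","pawl_bar","peg_0","bottle_green","jar","vial"):
    try:
      for r in models.recognise(c,q)[:5]: print(c,q,round(r['p'],2),w(c,r['xyz']))
    except Exception as e: print(c,q,e)
print(telemetry.state()['time'])
E
```

```text
top wheel_top 0.67 [514.1 -41.7  45.3]
top peg_0 0.93 [515.6 -78.5  40.5]
top bottle_green 0.61 [ 646.1 -152.2   62.8]
top jar 0.95 [ 470.3 -222.4   85.2]
top vial 0.68 [638.8   8.9  54.2]
scene wheel_top 0.88 [495.5  -9.5  33.1]
scene pawl_pivot 0.8 [497.7  -5.4  34.4]
scene pawl_bar 0.89 [527.2  44.2  97.5]
scene peg_0 0.63 [498.8 -64.7  37.1]
scene bottle_green 0.91 [ 652.  -138.    50.9]
scene jar 0.85 [ 461.4 -206.8   51.6]
scene jar 0.69 [499.9 -11.3  36.1]
0.8
```

The top view shows the turntable at about (345,243), with the hub near (361,243) and the pawl on its left near (300,234), so turntable +y points along world +y. I'll zoom in next.

```bash
python3 - <<'E'
from h import *
p=cv2.imread('pics/top0.png'); cv2.imwrite('pics/topz.png',cv2.resize(p[180:310,260:440],None,fx=4.4,fy=4.4,interpolation=cv2.INTER_CUBIC))
p=cv2.imread('pics/scene0.png'); cv2.imwrite('pics/scz.png',cv2.resize(p[150:280,260:440],None,fx=4.4,fy=4.4,interpolation=cv2.INTER_CUBIC))
E
```

```text
(no output)
```

View pics/topz.png

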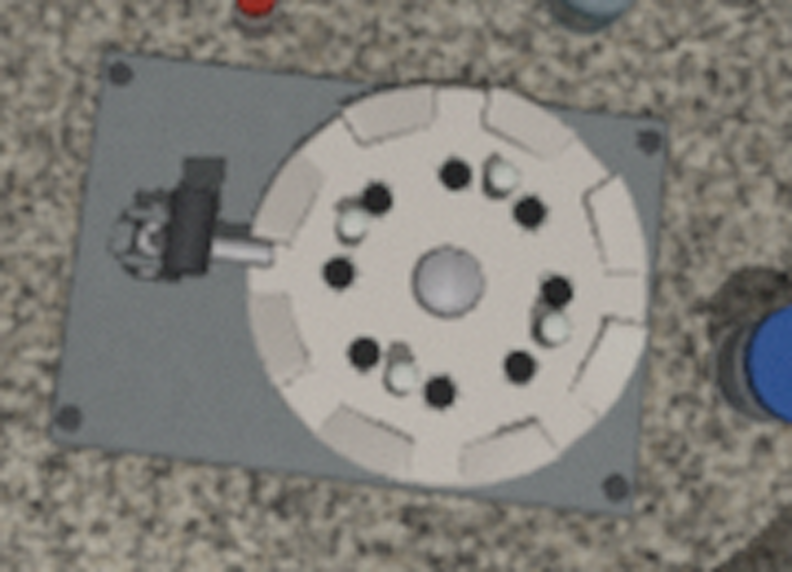

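View pics/scz.png

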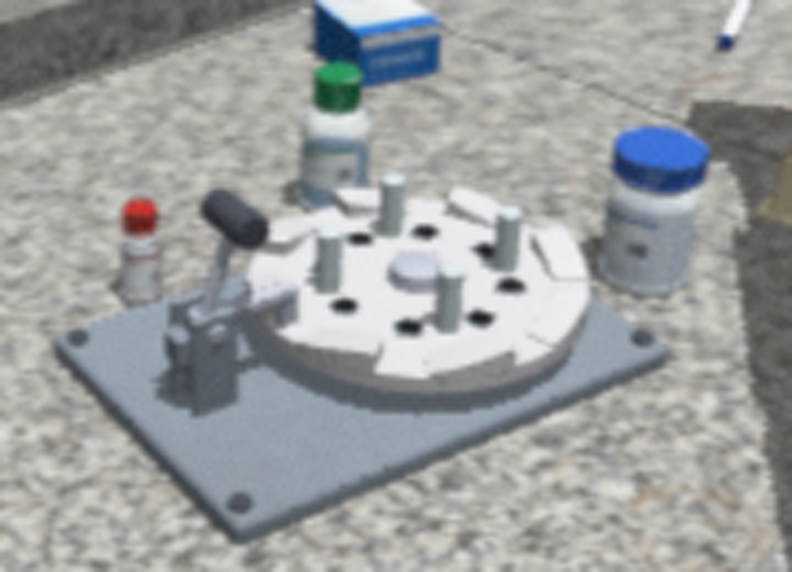

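The zoom gives clear plate corners, hub, peg tops and bar. I'll fit the planar pose to them.

```bash
cat >> h.py <<'E'
def T(pose,P):
    x,y,a=pose[:3]; P=np.atleast_2d(P).astype(float)
    c,s=np.cos(a),np.sin(a)
    return np.c_[x+c*P[:,0]-s*P[:,1], y+s*P[:,0]+c*P[:,1], P[:,2]]
def peg(i,th=0,z=76):
    a=np.deg2rad(67.5+90*i)+th; return [50*np.cos(a),50*np.sin(a),z]
E
python3 - <<'E'
from h import *
from scipy.optimize import least_squares
np.set_printoptions(precision=2,suppress=True)
def mk(th): return [[95,175,14],[95,-100,14],[-95,-100,14],[-95,175,14],[0,0,51]]+[peg(i,th) for i in range(4)]+[[0,116,115]]
def fit(c,uv,off):
    uv=np.array(uv)/4.4+off; k=calibration(c)
    f=lambda p:(proj(c,T(p,mk(p[3])),k)-uv)[:uv.shape[0]].ravel()
    r=least_squares(f,[490,-50,0,0]); print(c,r.x); print(r.fun.reshape(-1,2)); return r.x
a=fit("top",[[106,50],[668,122],[630,515],[52,437],[448,281],[353,222],[402,377],[553,326],[503,177],[194,217]],[260,180])
b=fit("scene",[[655,350] if 0 else [668,352],[0,0]][:0] or [[55,350],[0,0]],[260,150]) if 0 else None
# joint with scene: TL(+x,+y) corner=(55,350) , BL (-x,+y)=(240,540), BR=(670,350)
k=calibration("scene")
print("scene pred (zoom px)",(proj("scene",T(a,mk(a[3])),k)-[260,150])*4.4)
p,d=get_image("top"); 
for u,v in ((361,243),(339,270),(304,228)): print(d[v-1:v+2,u-1:u+2])
E
```

```text
top [516.2  -78.87  -0.16   0.05]
[[-0.29 -1.78]
 [ 1.15 -0.85]
 [ 0.65  1.14]
 [-2.07  0.56]
 [ 0.27 -0.45]
 [ 0.06 -0.2 ]
 [ 0.17 -0.5 ]
 [ 0.65  0.02]
 [ 0.34 -0.7 ]
 [-0.89  2.31]]
scene pred (zoom px) [[ 49.41 328.88]
 [449.95 197.84]
 [673.01 342.17]
 [234.94 523.46]
 [418.02 257.04]
 [328.95 226.62]
 [450.64 263.97]
 [509.67 206.47]
 [392.84 173.41]
 [233.69 209.21]]
[[917.96 920.29 920.18]
 [917.23 916.36 917.18]
 [915.5  915.64 918.07]]
[[917.84 918.02 917.8 ]
 [918.17 923.36 916.65]
 [923.36 917.88 915.92]]
[[851.44 850.44 851.07]
 [851.16 854.36 854.12]
 [849.84 851.66 853.3 ]]
```

```bash
python3 - <<'E'
from h import *
from scipy.optimize import least_squares
np.set_printoptions(precision=2,suppress=True)
def mk(th): return np.array([[95,175,14],[95,-100,14],[-95,-100,14],[-95,175,14],[0,0,51]]+[peg(i,th) for i in range(4)]+[[0,116,112]])
ut=np.array([[106,50],[668,122],[630,515],[52,437],[448,281],[353,222],[402,377],[553,326],[503,177],[190,230]])/4.4+[260,180]
us=np.array([[55,350],[670,350],[240,540],[418,262],[328,240],[450,272],[509,215],[392,182],[236,219]])/4.4+[260,150]
ix=[0,2,3,4,5,6,7,8,9]
kt,ks=calibration("top"),calibration("scene")
def f(p):
    P=T(p,mk(p[3]))
    Pb=P+[0,0,0]
    Pt=Pb+[p[4],p[5],p[6]]; Ps=Pb+[p[7],p[8],p[9]]
    return np.r_[(proj("t",Pt,kt)-ut).ravel(),(proj("s",Ps[ix],ks)-us).ravel(),p[4:]*.4]
r=least_squares(f,[516,-79,-.16,0]+[0]*6); print(r.x,np.sqrt(np.diag(np.linalg.inv(r.jac.T@r.jac)))); print(r.fun[:38].reshape(-1,2))
np.save('pose.npy',r.x[:4])
print("bar",T(r.x,[0,116,112]),"lifted",T(r.x,[0,161,109]),"pegs",T(r.x,[peg(i,r.x[3]) for i in range(4)]))
E
```

```text
[514.86 -77.75  -0.15   0.04   1.2   -1.04  -2.8   -1.2    1.04  -3.6 ] [2.03 2.03 0.   0.02 1.99 2.   2.26 1.99 2.   1.58]
[[-0.75 -0.74]
 [ 0.48 -1.03]
 [ 0.85  0.78]
 [-1.65  1.52]
 [ 0.11 -0.24]
 [-0.07  0.13]
 [ 0.12 -0.31]
 [ 0.45  0.13]
 [ 0.07 -0.46]
 [ 0.01  0.38]
 [-1.34 -2.32]
 [ 0.82 -0.01]
 [-0.31 -0.96]
 [ 0.08  0.91]
 [ 0.28 -0.93]
 [ 0.31  0.34]
 [ 0.23  0.05]
 [ 0.19 -0.01]
 [-0.23  1.45]]
bar [[531.82  37.01 112.  ]] lifted [[538.4   81.52 109.  ]] pegs [[ 538.82  -33.86   76.  ]
 [ 470.98  -53.79   76.  ]
 [ 490.9  -121.63   76.  ]
 [ 558.75 -101.71   76.  ]]
```

Pose fit: the origin is at (515,-78), yaw is -0.15 and the wheel is near +0.04. Next I'll write a helper for remaining moves, then rotate the jaw axis onto turntable x and shut the fingers.

```bash
cat >> h.py <<'E'
pose=np.load('pose.npy')
def rem(pt,verbose=1):
    """tips target in turntable frame; prints remaining turn(deg) & shift (cm) in tool axes"""
    s=telemetry.state(); R=s['tcp_rot']; p=s['position']
    a=pose[2]; ct,st=np.cos(a),np.sin(a)
    Rd=np.array([[-ct*0-(-st)*-1*-1*0,0,0],[0,0,0],[0,0,0.]])
    xt=np.array([ct,st,0]); yt=np.array([-st,ct,0])
    Rd=np.c_[-yt,-xt,[0,0,-1]]
    turn=np.rad2deg(cv2.Rodrigues(R.T@Rd)[0].ravel())
    tgt=T(pose,pt)[0]+[0,0,173.4]
    tip=p+R[:,2]*173.4-[pose[0],pose[1],0]
    print('t',round(s['time'],2),'tip_tt',np.round([tip@xt,tip@yt,tip[2]],1),'turn',np.round(turn,2),'shift cm (current axes)',np.round(R.T@(tgt-p)/10,2),'aligned',np.round(Rd.T@(tgt-p)/10,2),'F_tt',np.round([s['ft_force']@xt,s['ft_force']@yt,s['ft_force'][2]],1),'gap',round(s['finger_gap'],1))
E
python3 -m handwheel '0 0 -8 0 0 0 255;0 0 -8 0 0 0 255;0 0 -8 0 0 0 255;0 0 -8 0 0 0 255;0 0 -8 0 0 0 255;0 0 -8 0 0 0 255;0 0 -8 0 0 0 255;0 0 -7.5 0 0 0 255'
python3 -c "
from h import *
rem([0,80,140])"
```

```text
time: 1.65
position: [186.9, -570.1, 404.7]
tcp_rot: [[-0.14, -0.99, -0.0], [-0.99, 0.14, 0.0], [-0.0, 0.0, -1.0]]
ft_force: [0.5, -0.9, -0.2]
finger_gap: -0.1
t 1.65 tip_tt [-252.4 -535.   231.3] turn [0.   0.   0.38] shift cm (current axes) [-61.33 -25.65   9.13] aligned [-61.5  -25.24   9.13] F_tt [ 0.6 -0.8 -0.2] gap -0.1
```

```bash
python3 -m handwheel '0 0 0.4 -3.4 -1.4 0 255;0 0 0 -3.4 -1.4 0 255;0 0 0 -3.4 -1.4 0 255;0 0 0 -3.4 -1.4 0 255;0 0 0 -3.4 -1.4 0 255;0 0 0 -3.4 -1.4 0 255;0 0 0 -3.4 -1.4 0 255;0 0 0 -3.4 -1.4 0 255;0 0 0 -3.4 -1.4 0 255;0 0 0 -3.4 -1.4 0 255;0 0 0 -3.4 -1.4 0 255;0 0 0 -3.4 -1.4 0 255' >/dev/null
python3 -m handwheel '0 0 0 -3.4 -1.4 0 255;0 0 0 -3.4 -1.4 0 255;0 0 0 -3.4 -1.4 0 255;0 0 0 -3.4 -1.4 0.5 255;0 0 0 -3.4 -1.4 1 255;0 0 0 -3.4 -1.4 2 255;0 0 0 0 0 2 255;0 0 0 0 0 0 255'
python3 -c "
from h import *
rem([0,80,107])
p,d=get_image('scene'); cv2.imwrite('pics/s1.png',cv2.resize(p[100:280,200:460,::-1],None,fx=3,fy=3))"
```

```text
time: 3.65
position: [528.6, -2.5, 346.2]
tcp_rot: [[-0.151, -0.989, -0.006], [-0.989, 0.151, -0.001], [0.002, 0.006, -1.0]]
ft_force: [0.2, -0.4, -0.9]
finger_gap: -0.1
t 3.65 tip_tt [  1.6  76.1 172.8] turn [ 0.33 -0.1  -0.26] shift cm (current axes) [-0.37  0.23  6.58] aligned [-0.36  0.26  6.58] F_tt [ 0.2 -0.3 -0.9] gap -0.1
```

View pics/s1.png

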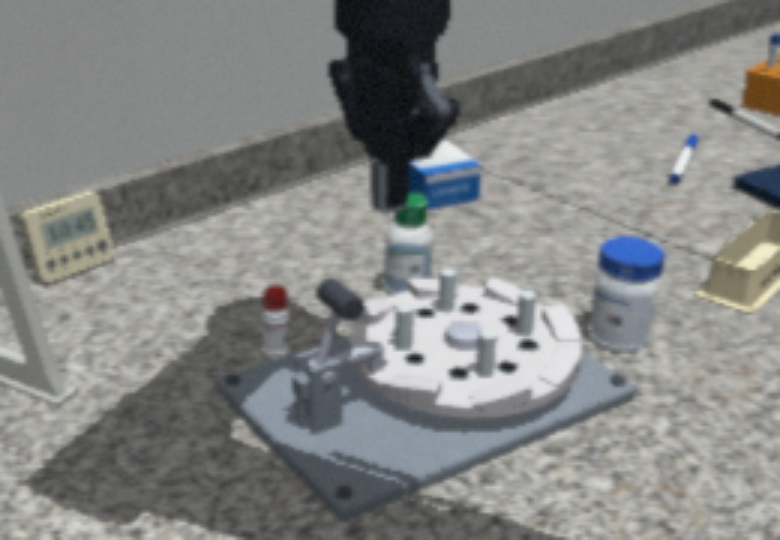

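The shut tips at (385,205) hang above and inside the bar at (340,297). The path down is clear, so I'll descend to z 107 and creep outward.

```bash
python3 -m handwheel '0.3 0 -0.2 0 0.2 2 255;0 0 0 0 0 2 255;0 0 0 0 0 1.6 255;0 0 0 0 0 1 255;0 0 0 0 0 0 255;0 0 0 -0.6 0 0 255;0 0 0 -0.6 0 0 255;0 0 0 0 0 0 255'
python3 -c "
from h import *
rem([0,118,107])
p,d=get_image('scene'); cv2.imwrite('pics/s2.png',cv2.resize(p[130:250,260:400,::-1],None,fx=5,fy=5))"
```

```text
time: 4.5
position: [529.2, 9.5, 284.6]
tcp_rot: [[-0.148, -0.989, 0.006], [-0.989, 0.148, -0.0], [-0.001, -0.006, -1.0]]
ft_force: [0.5, -0.0, -0.6]
finger_gap: -0.1
t 4.5 tip_tt [  2.6  88.5 111.2] turn [-0.37  0.04 -0.09] shift cm (current axes) [-2.96  0.15  0.42] aligned [-2.96  0.15  0.42] F_tt [ 0.5  0.1 -0.6] gap -0.1
```

View pics/s2.png

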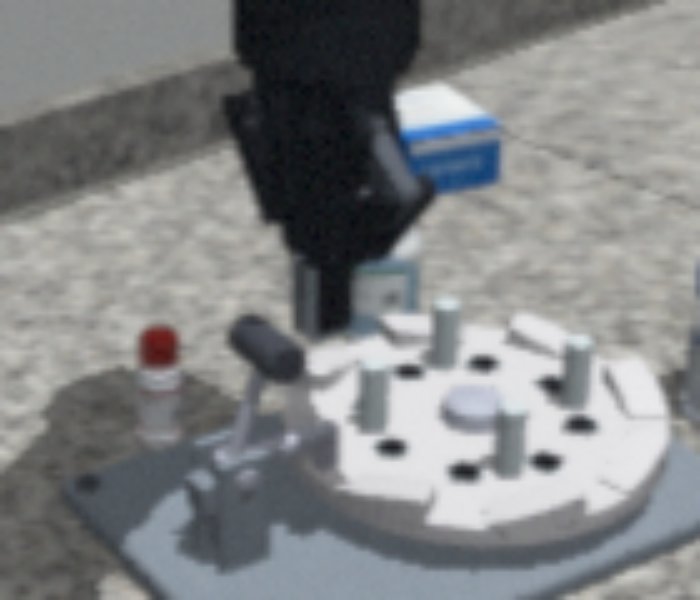

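```bash
python3 -c "
from h import *
k=calibration('scene')
off=np.array([-1.2,1.04,-3.6])
print((proj('s',T(pose,[[2.6,88.5,111],[2.6,99.5,111],[-9.,99.5,111],[0,116,112],[-18,116,112],[18,116,112]]),k)-[260,130])*5)
print((proj('s',T(pose,[[2.6,88.5,111],[2.6,99.5,111],[-9.,99.5,111],[0,116,112],[-18,116,112],[18,116,112]])+off,k)-[260,130])*5)
"
```

```text
[[317.28466076 329.56333757]
 [296.08642119 336.25779675]
 [310.96336495 347.32341471]
 [267.00950824 346.92971859]
 [290.04207331 364.61585622]
 [244.74122701 329.83045563]]
[[317.30393866 338.58504601]
 [296.11455003 345.33596415]
 [310.98560965 356.49542919]
 [267.05012598 356.12160713]
 [290.07362032 373.957918  ]
 [244.79030124 338.87691143]]
```

The tip agrees with its projection near (300-320,335), and the bar with its own near (268,348). I'll lower 4 mm and push gently.

```bash
python3 -m handwheel '-0.3 0 0 0 0.2 0.4 255;0 0 0 -0.4 0 0 255;0 0 0 -0.4 0 0 255;0 0 0 -0.4 0 0 255;0 0 0 -0.4 0 0 255'
python3 -c "
from h import *
rem([0,118,107])"
python3 -m handwheel '0 0 0 -0.4 0 0 255;0 0 0 -0.4 0 0 255;0 0 0 -0.4 0 0 255;0 0 0 -0.2 0 0 255;0 0 0 0 0 0 255'
python3 -c "
from h import *
rem([0,122,107])
p,d=get_image('scene'); cv2.imwrite('pics/s3.png',cv2.resize(p[130:250,260:400,::-1],None,fx=5,fy=5))"
```

```text
time: 5.05
position: [529.4, 25.1, 279.9]
tcp_rot: [[-0.149, -0.989, 0.0], [-0.989, 0.149, -0.0], [0.0, -0.0, -1.0]]
ft_force: [-0.6, -0.1, 0.8]
finger_gap: 0.3
t 5.05 tip_tt [ -0.6 103.9 106.5] turn [-0.01 -0.   -0.14] shift cm (current axes) [-1.41 -0.06 -0.05] aligned [-1.41 -0.06 -0.05] F_tt [-0.6 -0.2  0.8] gap 0.3
time: 5.55
position: [531.4, 39.0, 279.6]
tcp_rot: [[-0.148, -0.989, -0.0], [-0.989, 0.148, 0.0], [-0.0, 0.0, -1.0]]
ft_force: [0.6, -0.4, 0.2]
finger_gap: -0.0
t 5.55 tip_tt [ -0.7 117.9 106.2] turn [ 0.01  0.01 -0.12] shift cm (current axes) [-0.41 -0.07 -0.08] aligned [-0.41 -0.07 -0.08] F_tt [ 0.6 -0.3  0.2] gap -0.0
```

View pics/s3.png

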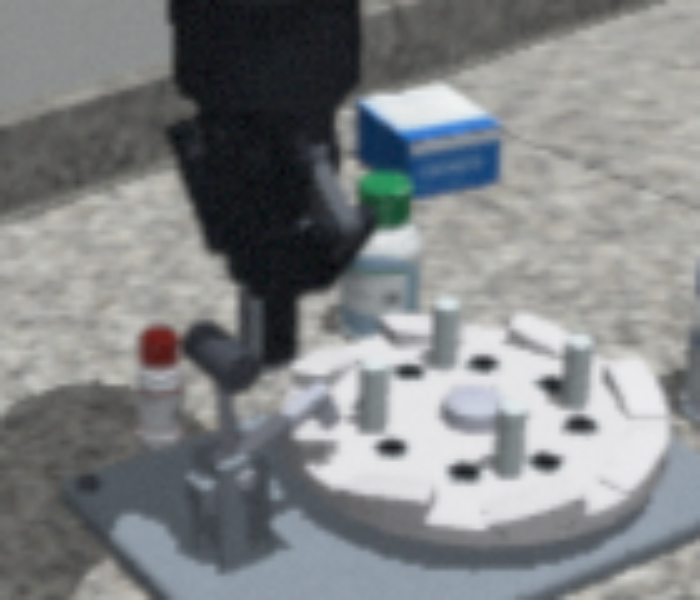

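The lever is now nearly upright, with the bar at (222,355) and the arm raised. I'll push another 8 mm, over centre.

```bash
python3 -m handwheel '0 0 0 -0.2 0 0 255;0 0 0 -0.2 0 0 255;0 0 0 -0.2 0 0 255;0 0 0 -0.2 0 0 255;0 0 0 -0.2 0 0 255;0 0 0 0 0 0 255;0 0 0 0 0 0 255;0 0 0 0 0 0 255'
python3 -c "
from h import *
rem([0,122,107])
p,d=get_image('scene'); cv2.imwrite('pics/s4.png',cv2.resize(p[130:250,260:400,::-1],None,fx=5,fy=5))"
```

```text
time: 6.4
position: [532.9, 48.5, 279.7]
tcp_rot: [[-0.149, -0.989, -0.0], [-0.989, 0.149, 0.0], [-0.0, 0.0, -1.0]]
ft_force: [0.1, -0.5, 0.6]
finger_gap: -0.3
t 6.4 tip_tt [ -0.7 127.6 106.3] turn [ 0.01  0.   -0.14] shift cm (current axes) [ 0.56 -0.06 -0.07] aligned [ 0.56 -0.06 -0.07] F_tt [ 0.2 -0.5  0.6] gap -0.3
```

View pics/s4.png

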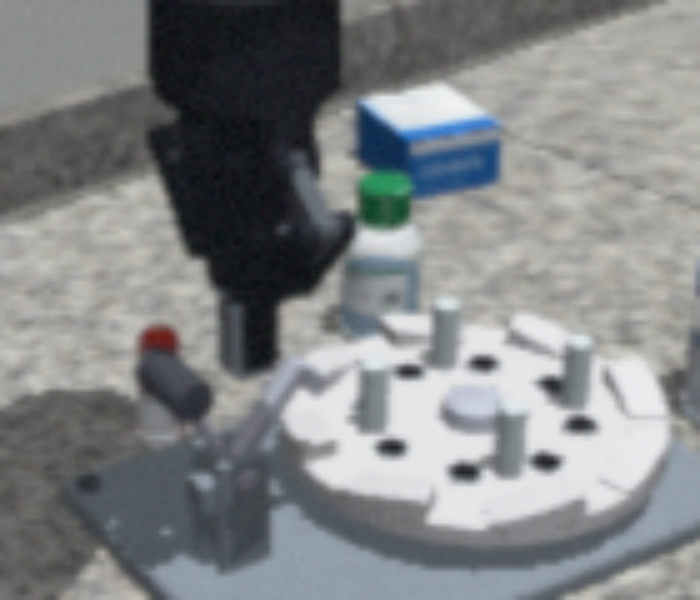

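The pawl has tipped over and rests on its back stop: bar at (175,385), clear of the finger. Next I'll rise, cross over to peg_2's clockwise side and check before descending.

```bash
python3 -m handwheel '0 0 0 0 0 -1.5 255;0 0 0 0 0 -2.5 255;0 0 0 1 0 -1 255;0 0 0 3 1 0 255;0 0 0 3.5 1 0 255;0 0 0 3.5 1 0 255;0 0 0 3.5 1 0 255;0 0 0 2.5 0.9 0 255;0 0 0 0.6 0 0 255;0 0 0 0 0 0 255;0 0 0 0 0 0 255'
python3 -c "
from h import *
rem([-50,-48,56])
p,d=get_image('top'); cv2.imwrite('pics/t5.png',cv2.resize(p[180:310,260:440,::-1],None,fx=4.4,fy=4.4))"
```

```text
time: 7.55
position: [458.5, -118.0, 329.8]
tcp_rot: [[-0.149, -0.989, 0.0], [-0.989, 0.149, 0.0], [-0.0, -0.0, -1.0]]
ft_force: [0.7, -0.5, 0.6]
finger_gap: 0.2
t 7.55 tip_tt [-49.8 -48.  156.4] turn [-0.01  0.02 -0.15] shift cm (current axes) [-1.000e-02  1.000e-02  1.004e+01] aligned [-1.000e-02  1.000e-02  1.004e+01] F_tt [ 0.8 -0.4  0.6] gap 0.2
```

View pics/t5.png

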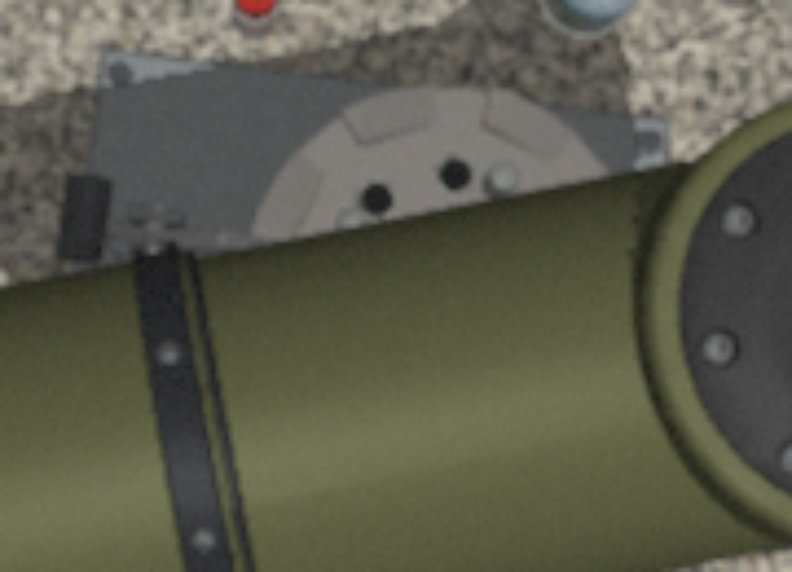

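The top view is mostly hidden by the arm, but it shows the bar at (85,217), outward. The pegs haven't moved. I'll descend to z 56.

```bash
python3 -m handwheel '0 0 0 0 0 2.5 255;0 0 0 0 0 3 255;0 0 0 0 0 2.5 255;0 0 0 0 0 1.5 255;0 0 0 0 0 0.5 255;0 0 0 0 0 0 255;0 0 0 0 0 0 255'
python3 -c "
from h import *
rem([-40,-48,56])
p,d=get_image('scene'); cv2.imwrite('pics/s6.png',cv2.resize(p[130:250,260:420,::-1],None,fx=5,fy=5))
k=calibration('scene')
print((proj('s',T(pose,[[-50,-48,56],[-17,-47,56]]),k)-[260,130])*5)"
```

```text
time: 8.3
position: [458.8, -118.1, 231.0]
tcp_rot: [[-0.148, -0.989, 0.002], [-0.989, 0.148, -0.0], [0.0, -0.002, -1.0]]
ft_force: [0.4, -0.2, 0.9]
finger_gap: 0.0
t 8.3 tip_tt [-49.2 -48.1  57.6] turn [-0.1  -0.   -0.12] shift cm (current axes) [-0.01 -0.95  0.16] aligned [-0.01 -0.95  0.16] F_tt [ 0.5 -0.2  0.9] gap 0.0
[[624.89941863 402.22265307]
 [576.22811378 372.73565147]]
```

View pics/s6.png

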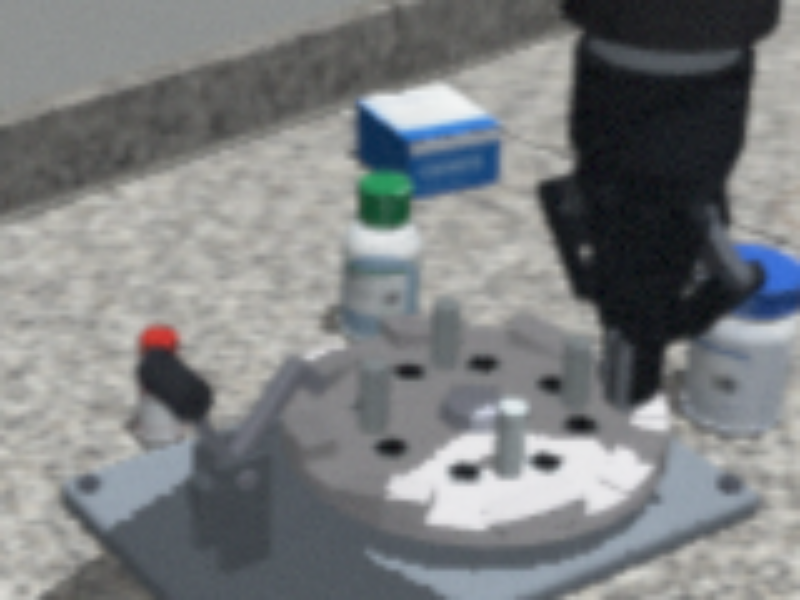

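The tip at (635,400) stands on the wheel, just beside peg_2 at (577,370). I'll push along +x in small steps and watch the force.

```bash
python3 -m handwheel '0 0 0 0 -0.3 0.1 255;0 0 0 0 -0.3 0 255;0 0 0 0 0 0 255'|grep force; python3 -m handwheel '0 0 0 0 -0.3 0 255;0 0 0 0 -0.3 0 255' |grep force
python3 -m handwheel '0 0 0 0 -0.3 0 255;0 0 0 0 -0.3 0 255'|grep force
python3 -m handwheel '0 0 0 0 -0.3 0 255;0 0 0 0 -0.3 0 255'|grep force
python3 -m handwheel '0 0 0 0 -0.3 0 255;0 0 0 0 0 0 255'|grep force
python3 -c "
from h import *
rem([-3,-48,56])
p,d=get_image('scene'); cv2.imwrite('pics/s7.png',cv2.resize(p[130:250,260:420,::-1],None,fx=5,fy=5))"
```

```text
ft_force: [0.4, 0.6, 0.4]
ft_force: [-0.2, -0.7, -0.6]
ft_force: [-2.8, -1.7, 1.2]
ft_force: [-3.9, -2.3, -0.1]
ft_force: [-0.7, 0.0, -0.7]
t 9.45 tip_tt [-22.5 -48.1  55.2] turn [-0.03  0.03 -0.14] shift cm (current axes) [-0.03 -1.96 -0.08] aligned [-0.02 -1.96 -0.08] F_tt [-0.7 -0.1 -0.7] gap 0.1
```

View pics/s7.png

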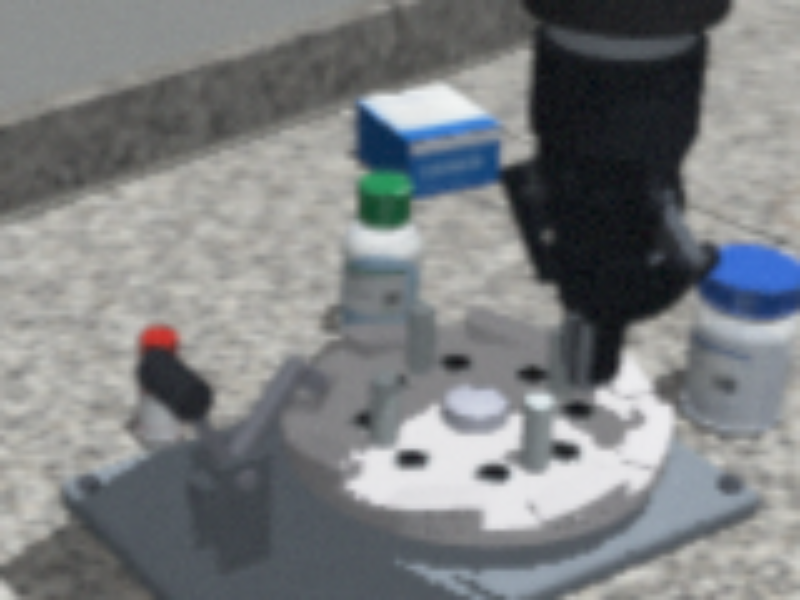

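The wheel turns counter-clockwise and the pawl is still up. I'll estimate the angle from the peg tops at (385,377), (540,400) and (420,310).

```bash
cat >> h.py <<'E'
def theta(uv,crop,sc):
    """uv: dict peg->zoom px in scene"""
    from scipy.optimize import least_squares
    k=calibration('scene'); ii=list(uv); U=np.array([uv[i] for i in ii])/sc+crop
    f=lambda q: np.r_[(proj('s',T(pose,[peg(i,q[0]) for i in ii])+[q[1],q[2],q[3]],k)-U).ravel(),(q[1:]-[-1.2,1,-3.6])*.5]
    r=least_squares(f,[.3,0,0,0]); return r.x, np.round(r.fun[:-3],1)
E
python3 -c "
from h import *
print(theta({0:(373,357),1:(510,405),2:(577,340),3:(445,302)},[260,130],5))
print(theta({0:(385,377),1:(540,400),3:(420,310)},[260,130],5))"
```

```text
(array([ 0.0249875 ,  0.18519797,  0.70923892, -1.67836772]), array([-0.1,  1.1, -0. ,  0.2,  0.3,  0.1,  0.3, -0. ]))
(array([ 0.31306315, -0.5295219 ,  0.74262326, -2.52927251]), array([ 0.1,  0.5, -0. ,  0.5,  0.1, -0.2]))
```

```bash
python3 -m handwheel '0 0 0 0 -0.3 0 255;0 0 0 0 -0.3 0 255;0 0 0 0 -0.3 0 255;0 0 0 0 -0.3 0 255;0 0 0 0 -0.3 0 255;0 0 0 0 -0.3 0 255;0 0 0 0 -0.1 0 255;0 0 0 0 0 0 255;0 0 0 0 0 0 255'
python3 -c "
from h import *
rem([0.6,-48,56])
p,d=get_image('scene'); cv2.imwrite('pics/s8.png',cv2.resize(p[130:250,260:420,::-1],None,fx=5,fy=5))"
```

```text
time: 10.4
position: [504.0, -124.9, 228.9]
tcp_rot: [[-0.148, -0.989, 0.001], [-0.989, 0.148, 0.0], [-0.0, -0.001, -1.0]]
ft_force: [0.1, 0.3, -0.4]
finger_gap: 0.0
t 10.4 tip_tt [ -3.7 -48.2  55.5] turn [-0.06  0.02 -0.13] shift cm (current axes) [-0.03 -0.44 -0.05] aligned [-0.03 -0.44 -0.05] F_tt [ 0.   0.4 -0.4] gap 0.0
```

View pics/s8.png

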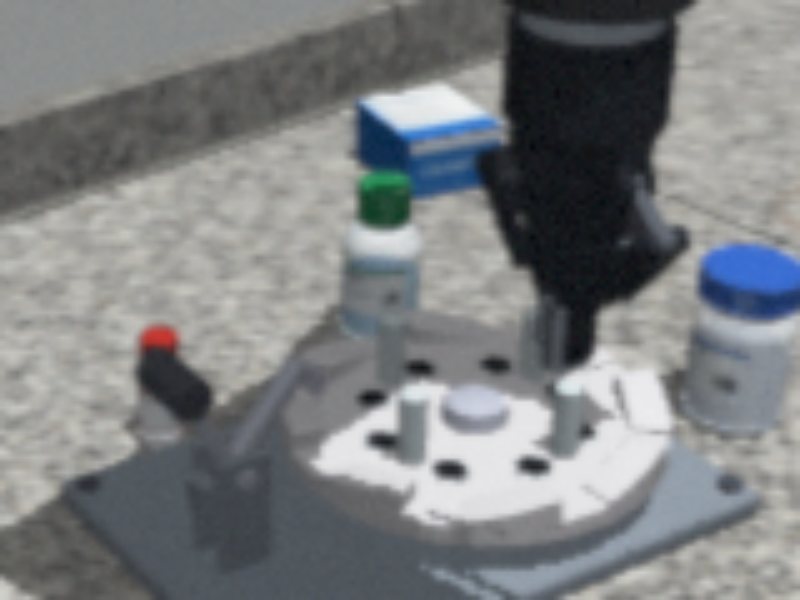

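Peg tops are now at (413,390), (569,382) and (390,322).

```bash
python3 -c "
from h import *
print(theta({0:(413,390),1:(569,382),3:(390,322)},[260,130],5))"
```

```text
(array([ 0.70684301,  0.04087148,  0.6547571 , -1.81065078]), array([ 0.2,  0.9,  0.1,  0.8,  0. , -0.5]))
```

```bash
python3 -m handwheel '0 0 0 0 -0.2 0 255;0 0 0 0 -0.2 0 255;0 0 0 0 0 0 255;0 0 0 0 0.4 0 255;0 0 0 0 0.8 0 255;0 0 0 0 0.8 -1 255;0 0 0 0 0 -2.5 255;0 0 0 0 0 -4 255;0 0 0 0 0 -4 255;0 0 0 0 0 -2 255;0 0 0 0 0 0 255'
python3 -c "
from h import *
rem([0,200,150])
p,d=get_image('scene'); cv2.imwrite('pics/s9.png',cv2.resize(p[130:250,260:420,::-1],None,fx=5,fy=5))"
```

```text
time: 11.55
position: [487.6, -122.9, 368.9]
tcp_rot: [[-0.149, -0.989, 0.008], [-0.989, 0.149, -0.0], [-0.001, -0.008, -1.0]]
ft_force: [0.3, 1.1, 0.3]
finger_gap: -0.0
t 11.55 tip_tt [-19.  -48.5 195.5] turn [-0.45  0.04 -0.14] shift cm (current axes) [-24.87  -1.94   4.58] aligned [-24.87  -2.04   4.55] F_tt [0.2 1.1 0.3] gap -0.0
```

View pics/s9.png

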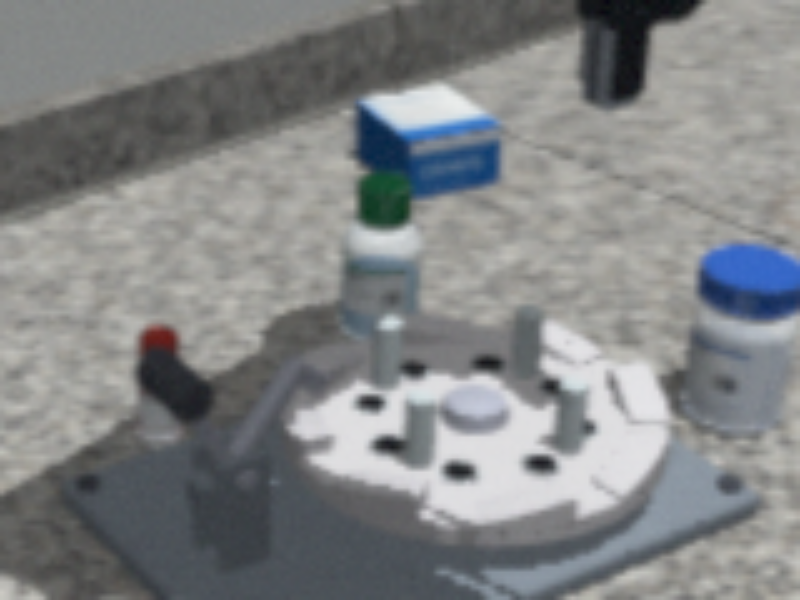

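Peg tops are now at (420,390), (573,380), (528,313) and (388,324).

```bash
python3 -c "
from h import *
print(theta({0:(420,390),1:(573,380),2:(528,313),3:(388,324)},[260,130],5))"
python3 -m handwheel '0.5 0 0 -2 -0.3 0 255;0 0 0 -3.5 -0.3 0 255;0 0 0 -3.5 -0.3 0 255;0 0 0 -3.5 -0.3 0 255;0 0 0 -3.5 -0.3 0 255;0 0 0 -3.5 -0.3 0 255;0 0 0 -3.4 -0.2 0 255;0 0 0 -2 0 0 255;0 0 0 0 0 0 255;0 0 0 0 0 0 255'
python3 -c "
from h import *
rem([0,200,100])
p,d=get_image('top'); cv2.imwrite('pics/t10.png',cv2.resize(p[180:310,260:440,::-1],None,fx=4.4,fy=4.4))"
```

```text
(array([ 0.76778822, -0.0879402 ,  0.49086544, -1.89718973]), array([ 0.1,  1.3,  0. ,  0.7,  0.3, -0.5, -0.2, -0.4]))
time: 12.6
position: [544.5, 120.4, 363.4]
tcp_rot: [[-0.148, -0.989, 0.008], [-0.989, 0.148, -0.002], [0.001, -0.008, -1.0]]
ft_force: [0.6, -0.0, 0.5]
finger_gap: -0.2
t 12.6 tip_tt [  1.7 200.2 190. ] turn [-0.45 -0.05 -0.11] shift cm (current axes) [0.03 0.1  8.99] aligned [0.04 0.03 9.  ] F_tt [0.6 0.1 0.5] gap -0.2
```

View pics/t10.png

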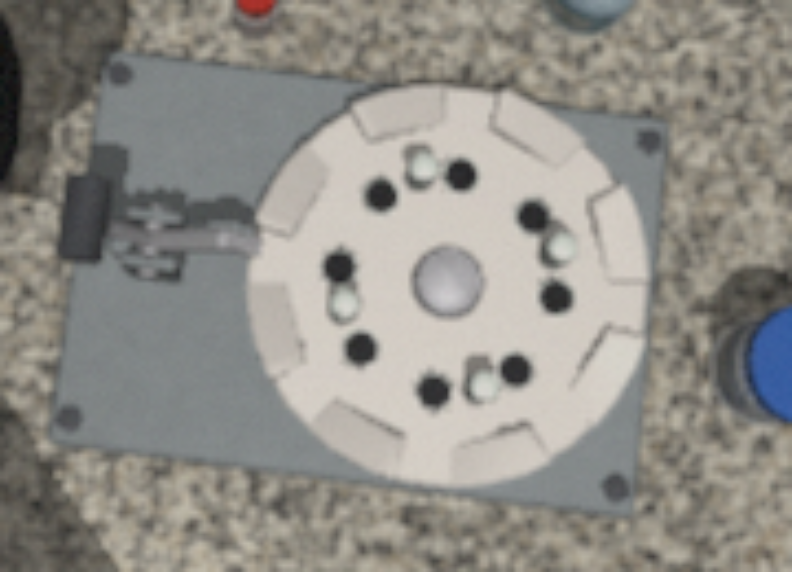

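```bash
python3 -c "
from h import *
from scipy.optimize import least_squares
k=calibration('top')
def st(i,th): 
    a=np.deg2rad(45*i)+th; return [50*np.cos(a),50*np.sin(a),40]
def th(pegs,t0):
    U=np.array(pegs)/4.4+[260,180]
    f=lambda q:np.r_[(proj('t',T([pose[0],pose[1],q[4]],[[0,0,51]]+[peg(i,q[0]) for i in range(4)]+[[95,175,14],[95,-100,14],[-95,-100,14],[-95,175,14]])+q[1:4],k)-U).ravel(),q[1:4]*.3]
    r=least_squares(f,[t0,0,0,0,-.15]); print(r.x)
C=[[106,50],[668,122],[630,515],[52,437]]
th([[448,281],[353,222],[402,377],[553,326],[503,177]]+C,0)
th([[448,281],[344,302],[484,382],[558,245],[424,167]]+C,.78)
# angle of the gap mid: predicted nose location and tooth edges: at r=83, angle 90
P=T(pose,[[0,85,41],[0,74,40],[0,92,40],[4,85,41],[-4,85,41]])+[1.2,-1,-2.8]
print((proj('t',P,k)-[260,180])*4.4)
"
```

```text
[ 0.04084898  1.23929029 -1.1865037  -4.52105032 -0.1511609 ]
[ 0.78028864  1.57155246 -1.16298236 -4.7364763  -0.15076917]
[[262.77364622 258.99012153]
 [286.50941315 262.21037105]
 [247.68276468 257.32928365]
 [263.87536292 250.38186612]
 [261.67013313 267.61241303]]
```

Both cameras put the wheel at 0.77–0.78, and the gap around (262,259) is centred on the nose. I'll descend outside the bar, then push inward.

```bash
python3 -m handwheel '-0.4 0 0 0 0 2.5 255;0 0 0 0 0 3 255;0 0 0 0 0 2 255;0 0 0 0 0 1.2 255;0 0 0 0.4 0 0 255;0 0 0 0.4 0 0 255;0 0 0 0.4 0 0 255;0 0 0 0.4 0 0 255;0 0 0 0.4 0 0 255;0 0 0 0 0 0 255'
python3 -c "
from h import *
rem([0,154,102])
p,d=get_image('scene'); cv2.imwrite('pics/s11.png',cv2.resize(p[130:250,260:420,::-1],None,fx=5,fy=5))"
```

```text
time: 13.65
position: [542.2, 100.4, 277.4]
tcp_rot: [[-0.149, -0.989, 0.003], [-0.989, 0.149, 0.0], [-0.001, -0.003, -1.0]]
ft_force: [-0.4, 0.4, 0.4]
finger_gap: -0.3
t 13.65 tip_tt [  1.4 180.3 104. ] turn [-0.15  0.04 -0.16] shift cm (current axes) [2.62 0.09 0.2 ] aligned [2.62 0.1  0.2 ] F_tt [-0.4  0.3  0.4] gap -0.3
```

View pics/s11.png

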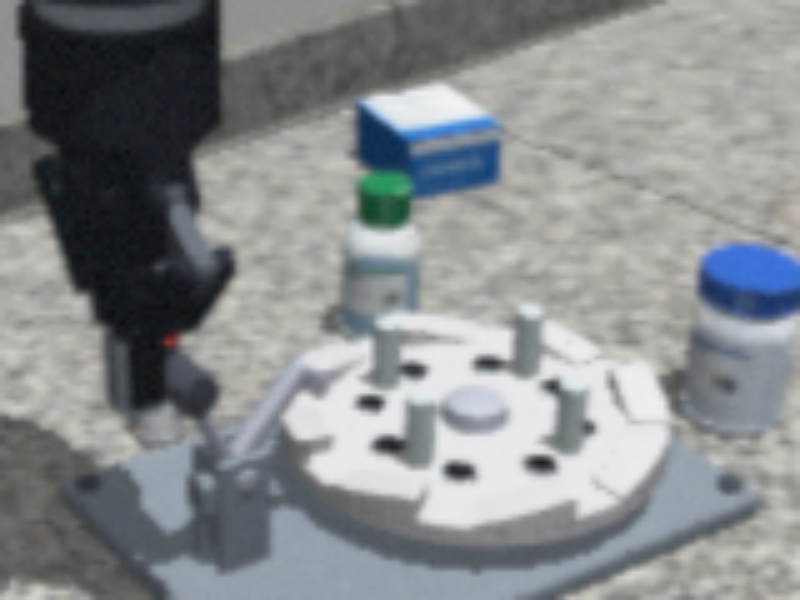

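The tip at (140,405) is now against the outer side of the bar at (190,380). I'll push inward gently.

```bash
python3 -m handwheel '0 0 0 0.3 0.1 0 255;0 0 0 0.3 0 0 255;0 0 0 0.3 0 0 255;0 0 0 0.3 0 0 255;0 0 0 0.3 0 0 255;0 0 0 0.3 0 0 255;0 0 0 0.2 0 0 255;0 0 0 0 0 0 255'|grep force
python3 -m handwheel '0 0 0 0.2 0 0 255;0 0 0 0.2 0 0 255;0 0 0 0.2 0 0 255;0 0 0 0.2 0 0 255;0 0 0 0 0 0 255;0 0 0 0 0 0 255;0 0 0 0 0 0 255'|grep force
python3 -c "
from h import *
rem([0,154,102])
p,d=get_image('scene'); cv2.imwrite('pics/s12.png',cv2.resize(p[130:250,260:420,::-1],None,fx=5,fy=5))"
```

```text
ft_force: [0.3, -0.0, 0.2]
ft_force: [-0.6, 0.3, -0.4]
t 15.2 tip_tt [  0.  152.6 103.4] turn [-0.1   0.01 -0.14] shift cm (current axes) [-0.14 -0.03  0.14] aligned [-0.14 -0.03  0.14] F_tt [-0.7  0.2 -0.4] gap 0.2
```

View pics/s12.png

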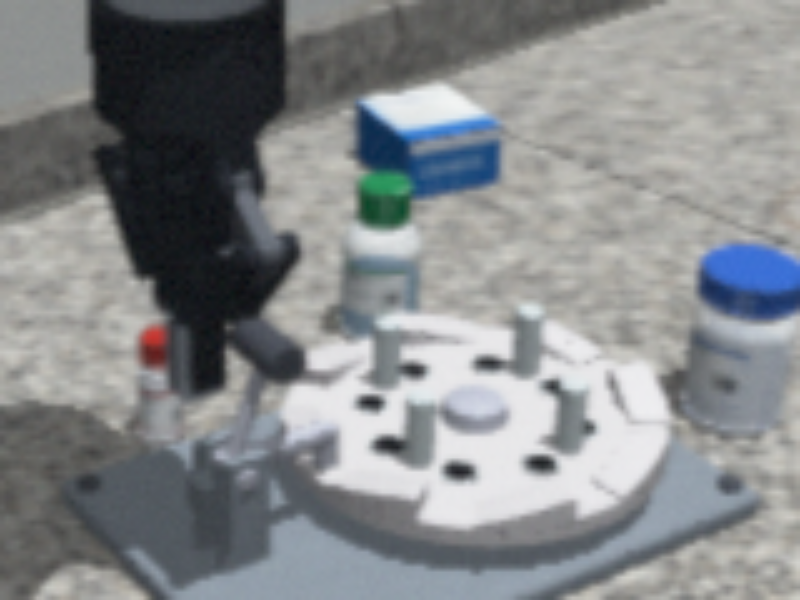

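The pawl has dropped: the bar is back at (268,350), its original place, and the arm is level. I'll back off and check from above.

```bash
python3 -m handwheel '0 0 0 -1 0 0 255;0 0 0 -2 0 0 255;0 0 0 -1.5 0 -2 255;0 0 0 0 0 -4 255;0 0 0 0 0 -3 255;0 0 0 -1 0 -1 255;0 0 0 0 0 0 255;0 0 0 0 0 0 255'|grep force
python3 -c "
from h import *
rem([0,154,102])
p,d=get_image('top'); cv2.imwrite('pics/t13.png',cv2.resize(p[180:310,260:440,::-1],None,fx=4.4,fy=4.4))
p,d=get_image('scene'); cv2.imwrite('pics/s13.png',cv2.resize(p[130:250,260:420,::-1],None,fx=5,fy=5))"
```

```text
ft_force: [0.3, -0.2, -1.4]
t 16.05 tip_tt [ -0.5 208.  201.9] turn [ 0.02 -0.03 -0.11] shift cm (current axes) [ 5.4  -0.06  9.99] aligned [ 5.41 -0.05  9.99] F_tt [ 0.3 -0.1 -1.4] gap 0.0
```

View pics/t13.png

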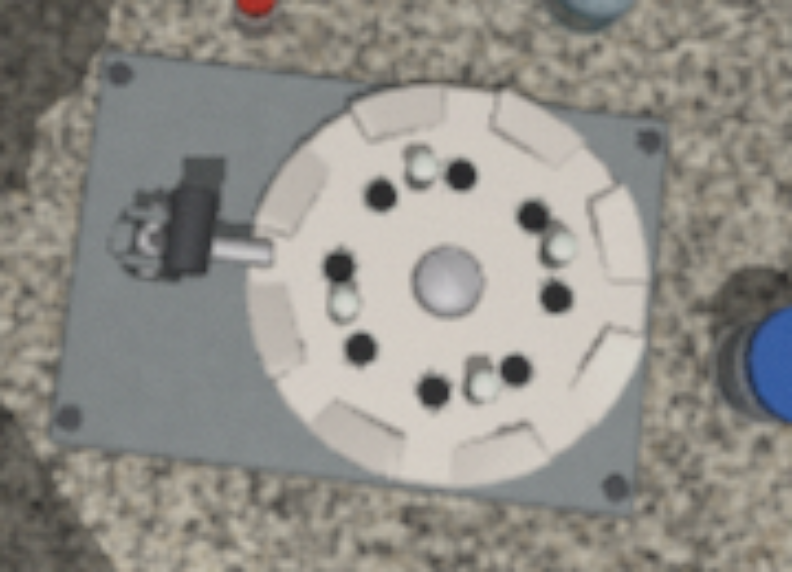

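View pics/s13.png

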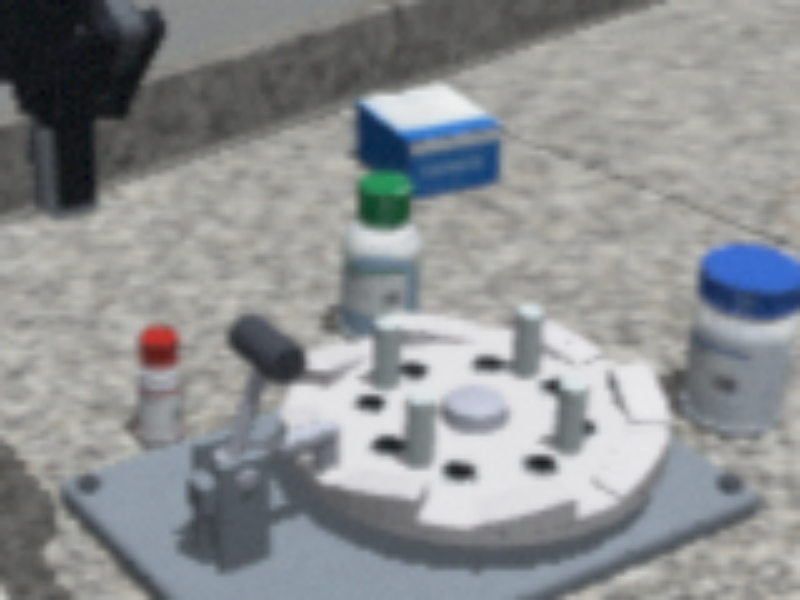

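The top view shows the bar at (190,230) and arm end at (270,250), both as at the start. The pegs have shifted by one notch, and the vial, bottle and jar are where they were. The gripper is clear, so I'm handing in.

```bash
python3 -c "
from rig import job
print(job.close_job())"
```

```text
the job is handed in; nothing more can be done
None
```

The wheel is back one notch and locked, and I handed the job in at about 16 s of the 53 s allowed. No verdict was reported.

- **What I did:** With the shut fingertips I tipped the lever outward until the pawl fell over centre and stayed up. I then pushed peg_2 counter-clockwise until the wheel had turned one notch, and tipped the lever back so the pawl dropped.
- **Wheel angle:** Before the pawl went back down, the top camera gave about 0.78 rad and the scene camera about 0.77. The target is 0.785 with a play of about 0.09 either way. After the pawl dropped, the pegs showed in the same place in both pictures.
- **Pawl:** The bar and the arm end show at the same pixels as at the start, so the nose is fully down in the gap. I judged this from the pictures only and did not test the lock by pushing the wheel.
- **Surroundings:** The scene view shows the bottle, jar and vial where they stood, and the gripper is clear of everything. The largest contact force I read was about 5 N, sampled at the end of each call rather than continuously.
- **Disagreement:** The two cameras' calibrations differed from each other by 2–3 mm, which the joint fit absorbed.

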